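# Clip a steel sample bar into the bench test nest, past its sprung pawl

### The job

Load the square steel sample bar (blue mark) into the grey test nest, so that it is held fast for hand-held hardness testing: lay it flat between the guide rails at the open end, slide it along under the blue hood past the brass pawl until the pawl snaps shut behind it, then let go and leave it caught between pawl and ejector. Feel your way and do not ram it against the end stop (20 N is too much); leave the other sample and the tools where they are.

Things in the scene. Friction and masses are not known exactly. Their poses are not given: they have to be found in the camera images.
- bar_blue: the bar to load: bright steel sample of square section, blue mark on top near one end, 20 wide (its x), 62 long (its y), 20 high, 0.14 to 0.23 kg. Origin: centre of the underside, z up. It may go in either end first; grip it across its 20 mm width, not ahead of its middle (the hood comes over the front 20 mm)
- nest: fixed nest: grey base plate 80 wide (y) and 12 thick, from x = -106 to +114 of its origin, which is in its underside, z up; x is the loading direction, from the open end (-x) to the blue hood (+x). Its top, z = 12, is the channel floor. A latch head (pawl, hood, ejector and stop in one) is clamped in its slots. More than 20 N between the bar and this head counts as ramming
- entry (a point): point on the channel floor midway between the guide rails (nest x -65, y 0, z 12): where the middle of the bar's underside is laid. Rails: inner faces at y = +11 and -11 (1 to spare each side); from 5.5 over the floor they flare at 45 degrees to 31 wide at their tops, 10 over the floor. Left rail (+y) nest x -98 to +43, right -98 to -42. Axes as the nest
- latch (a point): nominal place of the pawl's catch face (nest x +18, y 0, z 12). The real one is anywhere within 14 mm before or after it, as the head was clamped; not measured, find it by feel. A bar is caught when its rear end is about 1.5 past the catch face; let go, it springs back against that face. The bar meets the ramp when its middle is 71 to 42 before this point. Axes as the nest
- stop (a point): nominal place of the solid stop (nest x +84, z 23): 66 after the catch face, shifted with it; the bar's front meets it about 2.5 after the click and the force rises steeply. A sprung plunger stands 12 out of it (2 N at first, 5 N when in, damped). The hood begins 24 before it, 42 wide, underside 22.5 and top 29 over the floor. Axes as the nest
- pawl (a joint): angle of the sprung brass pawl on the right (-y) side, 9 high over the floor, about its upright pin: 0 when shut, its nose 6 into the channel; 0.09 to 0.17 while a bar's side holds it out; it snaps to 0 when the bar's rear has passed. Reads 0 before the bar reaches it too. Sliding past it takes about 5 to 12 N along x in all
- bar_red: the other steel sample, round with a red mark, 23 x 85 x 20; origin at the centre of its underside, its y along its length. To be left alone
- dial: dial indicator lying on its back, white face 56 across, 22 high, with stem 107 long; origin at the middle of its underside. To be left alone
- weight: brass weight with a knob, 44 across, 36 high; origin at the centre of its underside. To be left alone

How it is judged:
By the outcome, as a careful person would: the job done as asked, in the order asked, and still so for the second after the job is handed in, with the robot touching nothing.
It also fails if it takes over 58 s, if anything falls off the work surface, if the arm or the gripper's body presses on something with over 40 N, if the wrist force passes 120 N, or if a joint passes its speed limit or range.

### The arm

A 6-joint arm with a two-finger parallel gripper is mounted at the origin on the work surface; the furniture and walls round the work are solid. World frame = base frame: x ahead of the robot, y to its left, z up, the work surface at z = 0. Lengths are in m, angles in rad, forces in N, time in s.
With the tool pointing down it reaches from about 0.35 to 0.85 m from the base axis. Payload 8.1 kg.
Tool frame: the origin (TCP) lies at the very end of the fingers, on their centre line; the grasp point (between the pads) lies 19 mm behind it; z points along the fingers, y is the line along which they close (so a half turn about z gives the same grasp; the last joint's range is limited). The gripper opens to 93 mm and grips with 3 to 60 N. Pads are 15 mm wide; open, the fingers measure 128 mm over their backs; the gripper's body (75 mm by 188 mm) begins 65 mm behind the grasp point.
Start: joints at [-1.225, 0.13, 1.488, -0, 1.523, -0.085], TCP at [0.251, -0.545, 0.219] pointing down, gripper open.
Joint ranges: [-2.96, 2.96], [-0.89, 2.26], [0.02, 2.5], [-1.34, 4.48], [0, 2.73], [-2.66, 2.66]. Speed limits (rad/s): [2.39, 2.39, 2.79, 3.14, 3.14, 3.14].

### API

Orientations are given as a rotation vector (axis times angle).
In Python, from plant import monitor, eyes, ticket gives the robot as it stands.
- The arm moves only by the tool arm_command, never from a script. Its argument "deltas" is a list that holds one entry, the list of rows, each a list of 6 numbers: the shift along the world's x, y, z in cm, then the turn, a rotation vector about the world's x, y, z in degrees. In form: [[[tx, ty, tz, rx, ry, rz], ...]]. A call has 1 to 12 rows; each row shifts and turns the commanded pose from where the row before left it; what a row does not reach is not made up. A row lasts 1/12 s, in which the tool goes at most 41.7 mm and 7.16 degrees, less where a joint would pass 70% of its speed; a pose out of reach is approached as far as the arm can. A call is refused whole if a number of a shift passes 4.17 or a number of a turn 7.16, either way. A call with a gripper value outside its range is refused whole. "gripper" is the opening, from -1 (shut) to 1 (fully open), set as the call begins (left out, the last holds). The fingers move at their own pace and stop on an object; "squeeze" is the grip in N (left out, the last holds). Time passes only in rows, so rows that do not move let the fingers close. It gives the time, the measured TCP pose, the force, the opening and the grip force at its end, in the units of the state.
- monitor.read_state(): the state, without advancing time (a new reading comes with each control period).
- eyes.read_camera(name): name is "scene" or "top" or "wrist"; returns the picture (480x640x3 uint8, blue, green, red); there is no depth.
- eyes.camera_model(name): a dict with "fx", "fy", "cx", "cy" (pixels), "rvec" (rotation vector, rad) and "tvec" (3), from world to camera coordinates, as OpenCV has them. Camera axes: x right, y down, z forward; pixel columns grow to the right and rows downward; lengths in m; the calibration is good to about 2 mm. The wrist camera is an equidistant fisheye: a pixel r from the principal point sees the ray r / f radians off the axis. A picture is of the moment at which its call begins: read the wrist's pose just before it. camera_model takes no time and is no camera call; for the wrist camera it gives the pose at the moment of the call.
- ticket.close_job(): hands the job in; it is judged then, once.
The state is a dict: "t": time; "q": joint angles; "dq": joint speeds; "joint_torque": joint torques, N m; "tool_pos": TCP position; "orientation": TCP orientation; "force": force on the tool from outside, world axes, zero at the start; "wrist_torque": the same for the moment, N m; "opening": finger opening in m; "gripper_force": force on a finger pad.
Only numpy, scipy, OpenCV 4.12 (cv2) and the standard library are available. Lean on these libraries where they do the work, as an engineer would, in place of code of your own. Each camera call takes 0.05 s, during which the arm holds its last target. There are 200 camera calls.

## Working session

There is one attempt and no reset: what is moved stays moved. The work goes in short steps, Python scripts to look and compute and a tool call to move; the robot and the scene stay as the last step left them, time stands still between calls to the robot, and variables do not carry over. Pictures are saved under pics/ and viewed, at most 12 in all, crops included, and the job is handed in when it is done.

Besides the shell and the picture viewer there is one more tool, called as name(argument=value, ...), one argument or row to a line, values as JSON. arm_command: Moves the arm, as the interface text tells. Its arguments: {"type":"object","properties":{"deltas":{"type":"array"},"gripper":{"type":"number"},"squeeze":{"type":"number"}},"required":["deltas"]}

```bash
mkdir -p pics; ls; python3 - <<'E'
from plant import monitor, eyes
import cv2
s=monitor.read_state(); print(s)
for n in("top","scene"):
    print(n,eyes.camera_model(n)); cv2.imwrite(f"pics/{n}0.png",eyes.read_camera(n))
E
```

```text
pics
{'t': 0.0, 'q': array([-1.22541107e+00,  1.31152214e-01,  1.48926961e+00,  2.47960465e-05,
        1.52302698e+00, -8.54035894e-02]), 'dq': array([-0.00039656,  0.00044988, -0.00116311,  0.00050496,  0.00024202,
        0.00029099]), 'joint_torque': array([ 1.36943231e-04, -5.59850693e+01, -4.91754878e+01,  7.69888703e-02,
        3.58266814e-02, -1.75392988e-04]), 'tool_pos': array([ 0.25038359, -0.54462516,  0.21759813]), 'orientation': array([-3.06719655e+00, -6.71065329e-01,  3.39165327e-04]), 'force': array([ 0.70004535,  0.75031578, -0.79663295]), 'wrist_torque': array([0.03312343, 0.02581793, 0.0134551 ]), 'gripper_force': 0.0, 'opening': 0.09296854921814678}
top {'fx': 527.3174075210671, 'fy': 527.3174075210671, 'cx': 320.4414907671914, 'cy': 239.10974491373742, 'rvec': array([ 2.03013289, -2.20636455,  0.23028298]), 'tvec': array([-0.16194737,  0.46913472,  0.79018122])}
scene {'fx': 589.7543332357545, 'fy': 589.7543332357545, 'cx': 315.71475440809456, 'cy': 245.83330805203155, 'rvec': array([ 2.24845898, -0.64907723,  0.28740553]), 'tvec': array([-0.48860869,  0.10256679,  1.0122422 ])}
```

View pics/top0.png

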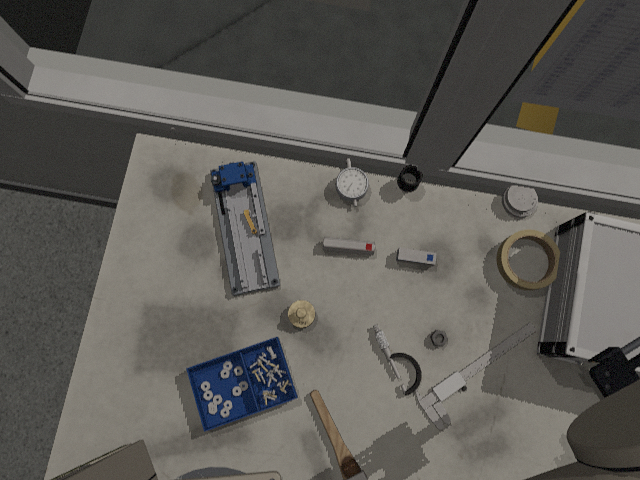

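View pics/scene0.png

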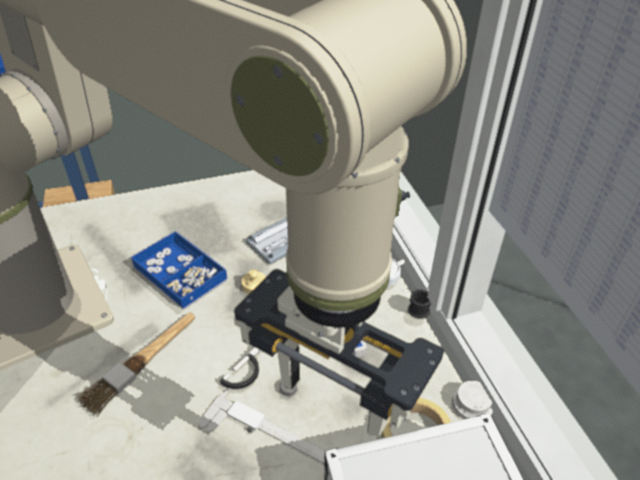

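The top view shows the blue-marked bar near (417,257), and the nest from its open end at (258,290) to its hood at (235,178). The arm hides most of the scene view. I'll enlarge the top view.

```bash
cat > h.py <<'E'
import numpy as np,cv2
from plant import eyes,monitor
def ray(m,uv,fish=False):
    R=cv2.Rodrigues(np.array(m["rvec"]))[0];C=-R.T@m["tvec"]
    x=np.array([(uv[0]-m["cx"])/m["fx"],(uv[1]-m["cy"])/m["fy"]])
    if fish:
        r=np.linalg.norm(x);d=np.r_[x/r*np.sin(r),np.cos(r)] if r>0 else np.array([0,0,1.])
    else: d=np.r_[x,1]
    d=R.T@d; return C,d/np.linalg.norm(d)
def onz(m,uv,z,fish=False):
    C,d=ray(m,uv,fish);return C+d*(z-C[2])/d[2]
def tri(rays):
    A=sum(np.eye(3)-np.outer(d,d) for C,d in rays);b=sum((np.eye(3)-np.outer(d,d))@C for C,d in rays)
    return np.linalg.solve(A,b)
E
python3 - <<'E'
from h import *
i=cv2.imread("pics/top0.png");m=eyes.camera_model("top")
a=cv2.resize(i[155:300,200:290],None,fx=4,fy=4,interpolation=cv2.INTER_CUBIC)
b=cv2.resize(i[235:280,390:445],None,fx=8,fy=8,interpolation=cv2.INTER_CUBIC)
o=np.zeros((580,800,3),np.uint8);o[:580,:360]=a;o[:360,360:800]=b;cv2.imwrite("pics/crop.png",o)
for p,z in[((417,257),.02),((258,290),.012),((235,170),.012)]:print(onz(m,p,z))
E
```

```text
[ 0.41708976 -0.35580865  0.02      ]
[ 0.38566292 -0.09282111  0.012     ]
[ 0.59350627 -0.06597157  0.012     ]
```

View pics/crop.png

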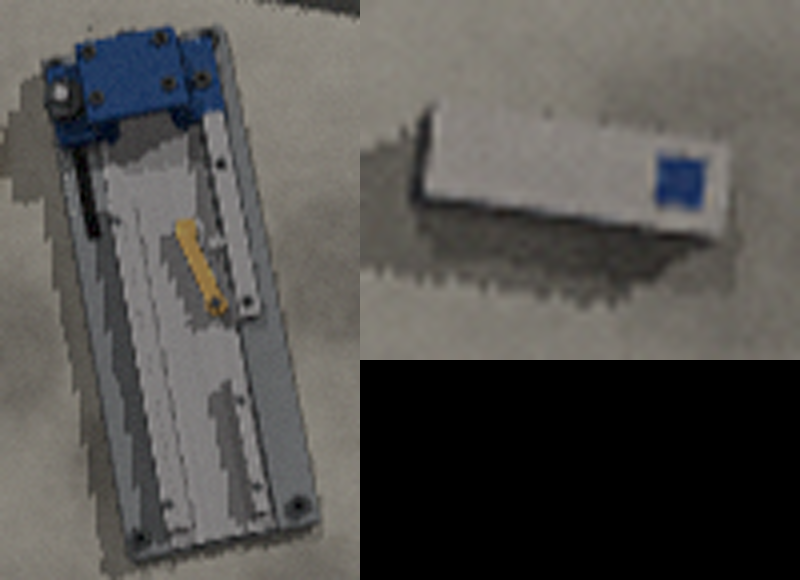

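```bash
python3 - <<'E'
from h import *
m=eyes.camera_model("top")
P=np.array([[75,105],[370,143],[352,237],[65,198]])/8+[390,235]
Q=np.array([onz(m,p,.02) for p in P]);print(Q,Q.mean(0))
d=Q[1]+Q[2]-Q[0]-Q[3];print("bar long yaw",np.degrees(np.arctan2(d[1],d[0])))
N=[("FL",(130,562)),("FR",(318,522)),("BR",(225,28))]
for n,p in N:print(n,onz(m,np.array(p)/4+[200,155],.012))
w=eyes.camera_model("wrist");print(w);R=cv2.Rodrigues(w["rvec"])[0];print(-R.T@w["tvec"],R)
cv2.imwrite("pics/w0.png",eyes.read_camera("wrist"))
E
```

```text
[[ 0.43414996 -0.32874966  0.02      ]
 [ 0.42128491 -0.38808234  0.02      ]
 [ 0.40227116 -0.38193498  0.02      ]
 [ 0.4151184  -0.32451712  0.02      ]] [ 0.41820611 -0.35582103  0.02      ]
bar long yaw -102.42013085507624
FL [ 0.3801724  -0.05105527  0.012     ]
FR [ 0.39008817 -0.12817186  0.012     ]
BR [ 0.60488609 -0.10291804  0.012     ]
{'fx': 371.64829954431775, 'fy': 371.64829954431775, 'cx': 319.8523825783529, 'cy': 241.68903598317746, 'rvec': array([-2.42245625,  1.55211521,  0.23881132]), 'tvec': array([-0.5999945 , -0.03451445,  0.39190382])}
[ 0.32733849 -0.5103549   0.38361523] [[ 0.4177554  -0.90855881 -0.0011479 ]
 [-0.86688122 -0.39896968  0.29889822]
 [-0.27202459 -0.12387125 -0.95428431]]
```

View pics/w0.png

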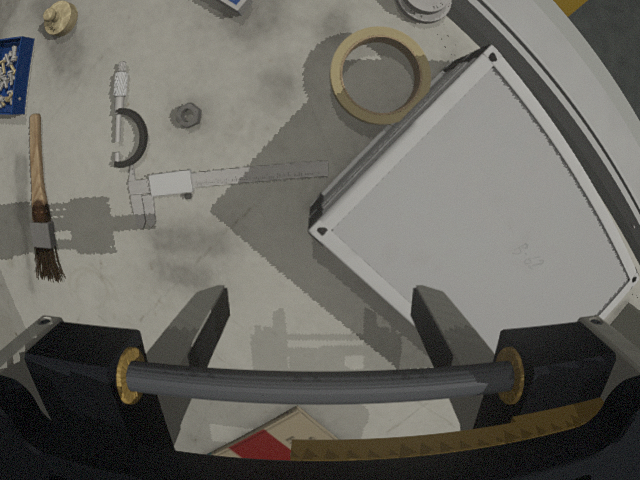

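The wrist picture shows the caliper, the box and both fingers; its camera sits 84 mm ahead of the TCP along tool x. I'll move toward the bar while turning the closing line across its width.

arm_command(
  deltas=[
    [[2.1, 1.3, 0.6, 0, 0, 6.6], [2.1, 1.3, 0.6, 0, 0, 6.6], [2.1, 1.3, 0.6, 0, 0, 6.6], [2.1, 1.3, 0.6, 0, 0, 6.6], [2.1, 1.3, 0.6, 0, 0, 6.6], [2.1, 1.3, 0.6, 0, 0, 6.6], [2.1, 1.3, 0, 0, 0, 6.6], [2.1, 1.3, 0, 0, 0, 6.7], [0, 0, 0, 0, 0, 0], [0, 0, 0, 0, 0, 0], [0, 0, 0, 0, 0, 0]],
  ],
  gripper=0,
)

```text
t: 1.07
tool_pos: [0.4181, -0.4412, 0.2542]
orientation: [-2.45, -1.966, 0.001]
force: [-0.1, 0.1, 0.1]
opening: 0.0469
gripper_force: 0.0
```

```bash
cat > snap.py <<'E'
import sys,pickle;from h import *
n=sys.argv[1];m=eyes.camera_model("wrist");s=monitor.read_state();i=eyes.read_camera("wrist")
cv2.imwrite(f"pics/{n}.png",i);pickle.dump(m,open(n+".pkl","wb"));print(s["t"],s["tool_pos"],s["orientation"],s["force"],s["opening"])
E
python3 snap.py w1
```

```text
1.0667 [ 0.41812241 -0.44124817  0.25420649] [-2.44978720e+00 -1.96550985e+00  7.62073754e-04] [-0.14506266  0.06541527  0.14263822] 0.04685485873456276
```

arm_command(
  deltas=[
    [[0, 1.6, -0.9, 0, 0, 0], [0, 1.6, -0.9, 0, 0, 0], [0, 1.6, -0.9, 0, 0, 0], [0, 1.6, -0.9, 0, 0, 0], [0, 1.6, -0.9, 0, 0, 0], [0, 0, 0, 0, 0, 0], [0, 0, 0, 0, 0, 0], [0, 0, 0, 0, 0, 0]],
  ],
)

```text
t: 1.78
tool_pos: [0.4182, -0.3624, 0.2103]
orientation: [2.449, 1.966, -0.001]
force: [-1.0, 0.3, 0.6]
opening: 0.0467
gripper_force: 0.0
```

```bash
python3 snap.py w2; python3 - <<'E'
from h import *
import pickle
a=[cv2.imread(f"pics/w{k}.png") for k in(1,2)];o=np.zeros((600,800,3),np.uint8)
M={k:pickle.load(open(f"w{k}.pkl","rb")) for k in(1,2)}
def proj(m,X):
    R=cv2.Rodrigues(m["rvec"])[0];c=R@X+m["tvec"];t=np.arctan2(np.hypot(c[0],c[1]),c[2]);u=c[:2]/np.hypot(c[0],c[1])*t*m["fx"];return u+[m["cx"],m["cy"]]
for k in(1,2):
    for X in[(.418,-.356,.02),(.385,-.09,.012),(.6,-.064,.012)]:print(k,proj(M[k],np.array(X)))
for j in(0,1): o[:300,j*400:j*400+400]=cv2.resize(a[j],(400,300))
cv2.imwrite("pics/two.png",o[:300])
E
```

```text
1.7833 [ 0.4182086  -0.36238886  0.21029518] [ 2.44930472e+00  1.96558242e+00 -5.04405062e-04] [-0.98133478  0.27493332  0.61243994] 0.04669507380570212
1 [301.60182339 129.07203089]
1 [225.72124071 -71.13126226]
1 [ 398.7413125  -116.28814122]
2 [317.11439786 207.95668539]
2 [227.86953996 -33.16212837]
2 [425.86004233 -85.34123926]
```

View pics/two.png

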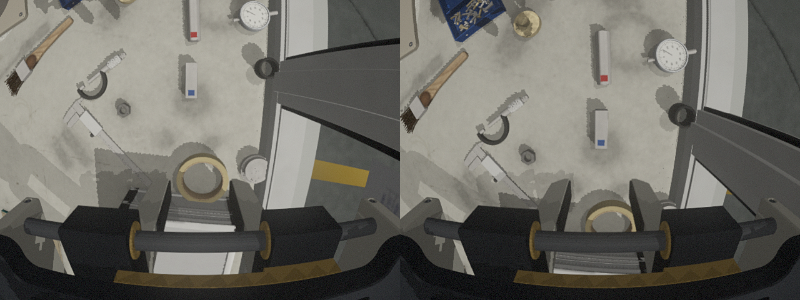

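The bar shows at about (303,128) in w1 and (320,206) in w2, almost upright in the image. Next come enlarged crops.

```bash
python3 - <<'E'
import cv2,numpy as np
a=cv2.imread("pics/w1.png")[90:170,275:330];b=cv2.imread("pics/w2.png")[160:250,290:350]
o=np.zeros((600,800,3),np.uint8);a=cv2.resize(a,None,fx=6.5,fy=6.5,interpolation=2);b=cv2.resize(b,None,fx=6.5,fy=6.5,interpolation=2)
o[:a.shape[0],:a.shape[1]]=a;o[:b.shape[0],400:400+b.shape[1]]=b;cv2.imwrite("pics/c12.png",o)
E
```

```text
(no output)
```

View pics/c12.png

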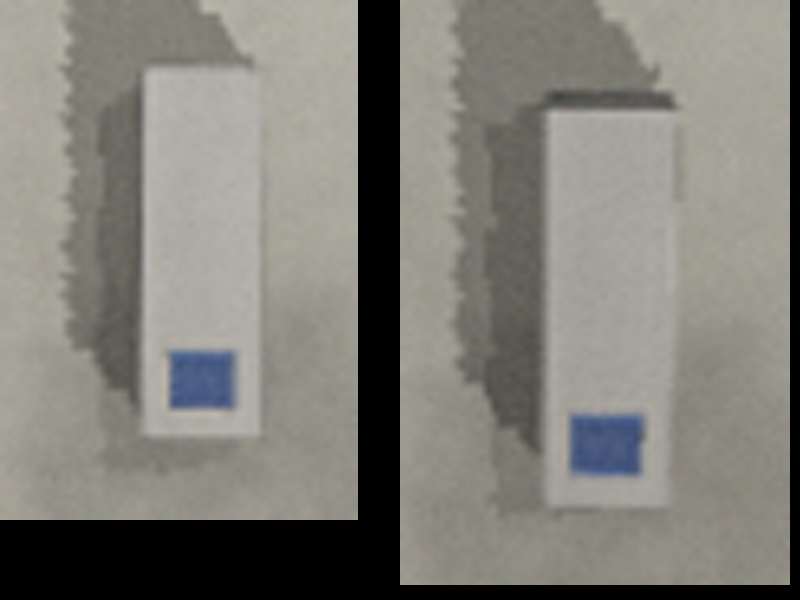

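```bash
python3 - <<'E'
from h import *
import pickle
M=[pickle.load(open(f"w{k}.pkl","rb")) for k in(1,2)]
A=np.array([[143,67],[258,67],[262,436],[142,436]])/6.5+[275,90]-.42
B=np.array([[145,108],[275,108],[269,505],[145,505]])/6.5+[290,160]-.42
T=np.array([tri([ray(M[0],a,True),ray(M[1],b,True)]) for a,b in zip(A,B)]);print(T,T.mean(0))
for m,P in zip(M,(A,B)):
    Q=np.array([onz(m,p,.02,True) for p in P]);d=Q[0]+Q[1]-Q[2]-Q[3];print(Q.round(4),Q.mean(0),np.linalg.norm(d)/2,np.linalg.norm(Q[0]-Q[1]),np.degrees(np.arctan2(d[1],d[0])))
    print("sides",[np.degrees(np.arctan2(*(Q[i]-Q[j])[[1,0]])) for i,j in((0,3),(1,2))])
s=monitor.read_state();R=cv2.Rodrigues(s["orientation"])[0];print("tool x yaw",np.degrees(np.arctan2(R[1,0],R[0,0])))
E
```

```text
[[ 0.41990277 -0.32414563  0.02113101]
 [ 0.43833336 -0.32832851  0.02084792]
 [ 0.42513602 -0.38814685  0.02045814]
 [ 0.40627483 -0.38369762  0.02152873]] [ 0.42241174 -0.35607965  0.02099145]
[[ 0.4198 -0.324   0.02  ]
 [ 0.438  -0.3283  0.02  ]
 [ 0.4253 -0.3882  0.02  ]
 [ 0.406  -0.3838  0.02  ]] [ 0.42223639 -0.3560683   0.02      ] 0.061279855023145265 0.01867653804359412 77.50193640431885
sides [np.float64(76.98063260749731), np.float64(78.02382734851406)]
[[ 0.4199 -0.3243  0.02  ]
 [ 0.4387 -0.3284  0.02  ]
 [ 0.425  -0.3883  0.02  ]
 [ 0.4063 -0.3841  0.02  ]] [ 0.42249325 -0.3562877   0.02      ] 0.061390665300756035 0.019231182229642367 77.14829841755014
sides [np.float64(77.20915913537017), np.float64(77.08745472938602)]
tool x yaw 77.49315999501043
```

arm_command(
  deltas=[
    [[0.25, -0.15, -3.2, 0, 0, 0], [0, 0, -3.2, 0, 0, 0], [0, 0, -3.2, 0, 0, 0], [0, 0, -3.2, 0, 0, 0], [0, 0, -2.5, 0, 0, 0], [0, 0, -1.5, 0, 0, 0], [0, 0, -1, 0, 0, 0], [0, 0, -0.8, 0, 0, 0], [0, 0, 0, 0, 0, 0], [0, 0, 0, 0, 0, 0], [0, 0, 0, 0, 0, 0]],
  ],
)

```text
t: 2.75
tool_pos: [0.4219, -0.3638, 0.0252]
orientation: [2.447, 1.966, 0.0]
force: [-0.2, 0.1, 0.1]
opening: 0.0465
gripper_force: 0.0
```

arm_command(
  deltas=[
    [[-0.1, 0, -0.5, 0, 0, 0], [0, 0, -0.5, 0, 0, 0], [0, 0, -0.27, 0, 0, 0], [0, 0, 0, 0, 0, 0], [0, 0, 0, 0, 0, 0], [0, 0, 0, 0, 0, 0]],
  ],
)

```text
t: 3.25
tool_pos: [0.4201, -0.3627, 0.011]
orientation: [-2.449, -1.968, 0.0]
force: [0.9, 0.5, -1.4]
opening: 0.0463
gripper_force: 0.0
```

arm_command(
  deltas=[
    [[0, 0, 0, 0, 0, 0], [0, 0, 0, 0, 0, 0], [0, 0, 0, 0, 0, 0], [0, 0, 0, 0, 0, 0], [0, 0, 0, 0, 0, 0], [0, 0, 0, 0, 0, 0], [0, 0, 0, 0, 0, 0], [0, 0, 0, 0, 0, 0]],
  ],
  gripper=-1,
  squeeze=35,
)

```text
t: 3.92
tool_pos: [0.4202, -0.3627, 0.011]
orientation: [2.449, 1.968, 0.0]
force: [0.8, 0.4, 1.1]
opening: 0.0196
gripper_force: 35.0
```

Held, but the tips are only 11 mm over the underside and the rails stand 10 mm. I'll regrip a little higher.

arm_command(
  deltas=[
    [[0, 0, 0, 0, 0, 0], [0, 0, 0, 0, 0, 0], [0, 0, 0, 0, 0, 0], [0, -0.1, 0.2, 0, 0, 0], [0, 0, 0, 0, 0, 0], [0, 0, 0, 0, 0, 0], [0, 0, 0, 0, 0, 0]],
  ],
  gripper=-0.3,
)

```text
t: 4.5
tool_pos: [0.4201, -0.3638, 0.013]
orientation: [2.449, 1.968, -0.0]
force: [0.4, 0.5, -0.2]
opening: 0.0323
gripper_force: 0.0
```

arm_command(
  deltas=[
    [[0, 0, 0, 0, 0, 0], [0, 0, 0, 0, 0, 0], [0, 0, 0, 0, 0, 0], [0, 0, 0, 0, 0, 0], [0, 0, 0, 0, 0, 0], [0, 0, 0, 0, 0, 0]],
  ],
  gripper=-1,
  squeeze=35,
)

```text
t: 5.0
tool_pos: [0.42, -0.3636, 0.0129]
orientation: [-2.449, -1.968, 0.0]
force: [0.6, -0.2, -0.4]
opening: 0.0194
gripper_force: 35.0
```

arm_command(
  deltas=[
    [[0, 0, 1, 0, 0, 0], [0, 0, 1.5, 0, 0, 0], [0, 0, 2, 0, 0, 0], [0, 0, 2.5, 0, 0, 0], [0, 0, 2.5, 0, 0, 0], [0, 0, 2.5, 0, 0, 0], [0, 0, 2, 0, 0, 0], [0, 0, 2, 0, 0, 0], [0, 0, 0, 0, 0, 0], [0, 0, 0, 0, 0, 0]],
  ],
)

```text
t: 5.83
tool_pos: [0.4207, -0.3643, 0.1744]
orientation: [2.446, 1.966, 0.0]
force: [0.4, 0.2, -1.4]
opening: 0.0196
gripper_force: 35.0
```

arm_command(
  deltas=[
    [[-0.5, 2.1, 0.5, 0, 0, -6.4], [-0.5, 2.1, 0.5, 0, 0, -6.4], [-0.5, 2.1, 0.5, 0, 0, -6.4], [-0.5, 2.1, 0.5, 0, 0, -6.4], [-0.5, 2.1, 0.5, 0, 0, -6.4], [-0.5, 2.1, 0, 0, 0, -6.4], [-0.5, 2.1, 0, 0, 0, -6.4], [-0.5, 2.1, 0, 0, 0, -6.4], [-0.5, 2.1, 0, 0, 0, -6.4], [-0.5, 2.1, 0, 0, 0, -6.4], [-0.5, 2.1, 0, 0, 0, -6.4]],
  ],
)

```text
t: 6.75
tool_pos: [0.3637, -0.1313, 0.1957]
orientation: [-3.134, -0.188, 0.004]
force: [0.3, -0.2, -1.9]
opening: 0.0196
gripper_force: 35.0
```

arm_command(
  deltas=[
    [[0, 0, 0, 0, 0, 0], [0, 0, 0, 0, 0, 0], [0, 0, 0, 0, 0, 0]],
  ],
)

```text
t: 7.0
tool_pos: [0.3648, -0.1328, 0.1969]
orientation: [-3.135, -0.202, 0.002]
force: [-0.1, -0.3, -0.9]
opening: 0.0194
gripper_force: 35.0
```

```bash
python3 snap.py w3
```

```text
7.0 [ 0.36475809 -0.13283016  0.1968904 ] [-3.13476319e+00 -2.01788551e-01  1.95405435e-03] [-0.09271453 -0.27815406 -0.89014546] 0.01936241422139594
```

arm_command(
  deltas=[
    [[1, 1.1, -0.6, 0, 0, 0], [1, 1.1, -0.6, 0, 0, 0], [1, 1.1, -0.6, 0, 0, 0], [1, 1.1, -0.6, 0, 0, 0], [1, 1.1, -0.6, 0, 0, 0], [0, 0, 0, 0, 0, 0], [0, 0, 0, 0, 0, 0], [0, 0, 0, 0, 0, 0]],
  ],
)

```text
t: 7.72
tool_pos: [0.4148, -0.0785, 0.1678]
orientation: [3.135, 0.197, -0.001]
force: [-0.1, -1.2, -0.6]
opening: 0.0196
gripper_force: 35.0
```

```bash
python3 snap.py w4; python3 - <<'E'
import cv2,numpy as np
o=np.zeros((600,800,3),np.uint8)
for j,k in enumerate((3,4)):
    a=cv2.imread(f"pics/w{k}.png"); cv2.imwrite(f"pics/h{k}.png",cv2.resize(a,(800,600),interpolation=2))
E
```

```text
7.7167 [ 0.41481401 -0.07845936  0.16780441] [ 3.13524314e+00  1.97399363e-01 -1.45793196e-03] [-0.12462301 -1.19164971 -0.59103523] 0.019612042915535102
```

View pics/h4.png

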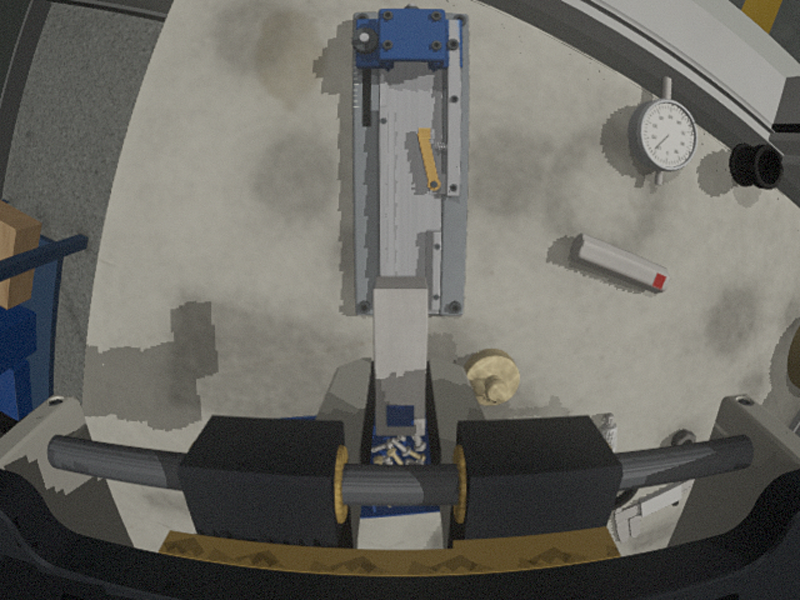

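w4 (shown at 1.25x) has the nest nearly upright: hood at (412,35), pawl from (424,130) to (434,188), front corners at (355,315) and (465,315), and the bar hanging straight ahead between the fingers. I'll enlarge the front and head in both wrist views.

```bash
python3 - <<'E'
from h import *
import pickle
def proj(m,X):
    R=cv2.Rodrigues(m["rvec"])[0];c=R@X+m["tvec"];t=np.arctan2(np.hypot(c[0],c[1]),c[2]);u=c[:2]/np.hypot(c[0],c[1])*t*m["fx"];return u+[m["cx"],m["cy"]]
o=np.zeros((600,800,3),np.uint8)
for j,k in enumerate((3,4)):
    m=pickle.load(open(f"w{k}.pkl","rb"));i=cv2.imread(f"pics/w{k}.png")
    for r,X in enumerate([(.575,-.066,.02),(.40,-.088,.012)]):
        u=proj(m,np.array(X));x=max(0,int(u[0])-50);y=max(0,int(u[1])-37)
        print(k,r,x,y);o[r*300:r*300+300,j*400:j*400+400]=cv2.resize(i[y:y+75,x:x+100],(400,300),interpolation=2)
cv2.imwrite("pics/c34.png",o)
E
```

```text
3 0 226 0
3 1 227 138
4 0 278 3
4 1 277 204
```

View pics/c34.png

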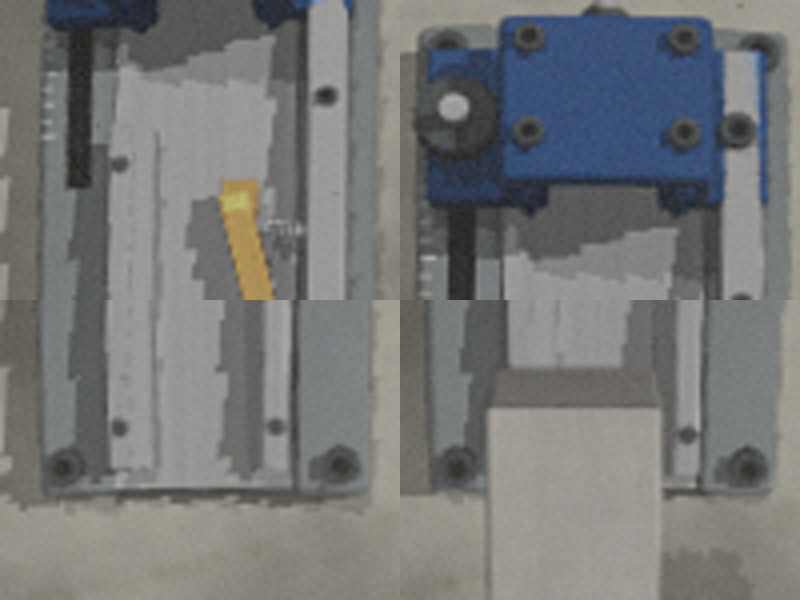

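```bash
python3 - <<'E'
from h import *
import pickle
m3,m4=[pickle.load(open(f"w{k}.pkl","rb")) for k in(3,4)]
f=lambda p,o:np.array(p)/4+np.array(o)-.37
a=(227,138);b=(277,204)
for n,p,q in[("scrL",(65,167),(57,168)),("scrR",(342,167),(348,166)),("cL",(45,190),(32,190)),("cR",(368,190),(376,190)),("railR",(277,128),(287,135))]:
    print(n,tri([ray(m3,f(p,a),1),ray(m4,f(q,b),1)]).round(4),onz(m3,f(p,a),.012,1).round(4),onz(m4,f(q,b),.012,1).round(4))
s=lambda p,q:(p+q)/2
F={}
for n,m,o,L,R,z in[("front3",m3,a,(45,190),(368,190),.012),("front4",m4,b,(32,190),(376,190),.012),("rear4",m4,(278,3),(20,28),(387,34),.012),("hoodfront4",m4,(278,3),(105,182),(322,184),.041)]:
    l,r=onz(m,f(L,o),z,1),onz(m,f(R,o),z,1);F[n]=(l+r)/2;d=l-r;print(n,F[n].round(4),np.linalg.norm(d).round(4),"yaw",np.degrees(np.arctan2(-d[0],d[1])))
for n in("front3","front4"):
    d=F["rear4"]-F[n];print("len",np.linalg.norm(d),"yaw",np.degrees(np.arctan2(d[1],d[0])))
print("pawl tip",onz(m3,f((238,182),(226,0)),.021,1),"floor channel tops w3: rail inner", [onz(m3,f((x,100),a),.022,1).round(4) for x in(108,298)],"bar/gap")
s=monitor.read_state();R=cv2.Rodrigues(s["orientation"])[0];print(np.degrees(np.arctan2(R[1,0],R[0,0])),s["tool_pos"])
# bar in hand (w4): front top edge corners
for z in(.1678+.007,):
    l,r=[onz(m4,f(p,b),z,1) for p in((87,107),(261,107))];l2,r2=[onz(m4,f(p,b),z,1) for p in((90,300),(259,300))]
    print("bar",l,r,l2,r2,(l+r)/2,(l2+r2)/2)
E
```

```text
scrL [ 0.3925 -0.0556  0.0146] [ 0.3921 -0.0552  0.012 ] [ 0.3915 -0.0554  0.012 ]
scrR [ 0.3997 -0.1215  0.0101] [ 0.3999 -0.1215  0.012 ] [ 0.4003 -0.1213  0.012 ]
cL [ 0.3858 -0.0505  0.0121] [ 0.386  -0.0508  0.012 ] [ 0.3855 -0.0502  0.012 ]
cR [ 0.3954 -0.1284  0.0125] [ 0.3951 -0.1283  0.012 ] [ 0.3954 -0.1287  0.012 ]
railR [ 0.4081 -0.1054  0.0197] [ 0.4072 -0.1051  0.012 ] [ 0.4059 -0.1063  0.012 ]
front3 [ 0.3906 -0.0895  0.012 ] 0.078 yaw 6.718776799936239
front4 [ 0.3904 -0.0895  0.012 ] 0.079 yaw 7.18576564639439
rear4 [ 0.6058 -0.0625  0.012 ] 0.0787 yaw 6.748459733516556
hoodfront4 [ 0.5638 -0.0689  0.041 ] 0.0419 yaw 7.2605604293475565
len 0.21695804630064888 yaw 7.164943817340588
len 0.21708584408288098 yaw 7.141717707216162
pawl tip [ 0.52250903 -0.08138008  0.021     ] floor channel tops w3: rail inner [array([ 0.4105, -0.0658,  0.022 ]), array([ 0.4154, -0.1096,  0.022 ])] bar/gap
7.170692714960913 [ 0.4148901  -0.07852187  0.1680457 ]
bar [ 0.45332885 -0.06454836  0.1748    ] [ 0.45575459 -0.08372424  0.1748    ] [ 0.4302508  -0.06738513  0.1748    ] [ 0.43271074 -0.08685476  0.1748    ] [ 0.45454172 -0.0741363   0.1748    ] [ 0.43148077 -0.07711995  0.1748    ]
```

Nest found: yaw 7.15°, origin (0.4942, -0.0765), hood front at nest x≈70. That puts the head about +10 from nominal, so I expect the ramp at bar middle ≈ -29 and the click at ≈ +60. Next I lower over the entry.

arm_command(
  deltas=[
    [[0.22, -0.23, -2.5, 0, 0, 0], [0.22, -0.23, -2.5, 0, 0, 0], [0.22, -0.22, -2.5, 0, 0, 0], [0, 0, -2.2, 0, 0, 0], [0, 0, -1.6, 0, 0, 0], [0, 0, -0.9, 0, 0, 0], [0, 0, -0.4, 0, 0, 0], [0, 0, 0, 0, 0, 0], [0, 0, 0, 0, 0, 0], [0, 0, 0, 0, 0, 0], [0, 0, 0, 0, 0, 0]],
  ],
)

```text
t: 8.68
tool_pos: [0.4227, -0.0849, 0.0432]
orientation: [3.135, 0.197, 0.003]
force: [0.8, -0.1, -0.6]
opening: 0.0194
gripper_force: 35.0
```

```bash
python3 snap.py w5; python3 - <<'E'
import cv2
i=cv2.imread("pics/w5.png");cv2.imwrite("pics/c5.png",cv2.resize(i[130:330,230:420],None,fx=3,fy=3,interpolation=2))
E
```

```text
8.6833 [ 0.42273145 -0.08485781  0.04324104] [3.13453842 0.19680803 0.00341521] [ 0.76536936 -0.11150586 -0.56085105] 0.019395264239140137
```

View pics/c5.png

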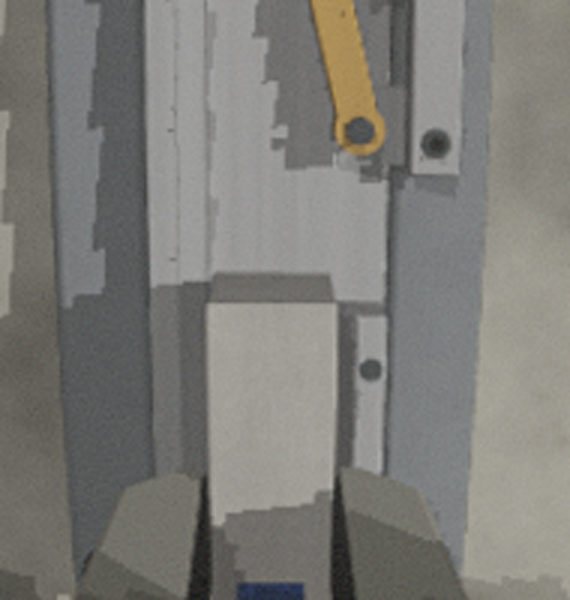

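```bash
python3 - <<'E'
from h import *
import pickle
m=pickle.load(open("w5.pkl","rb"));u=np.array([.9922,.1245]);n=np.array([-.1245,.9922]);O=np.array([.4942,-.0765])
def g(p,z):
    q=onz(m,np.array(p)/3+[230,130]-.33,z,1)[:2]-O;return (q@u*1e3).round(1),(q@n*1e3).round(1)
for nm,p,z in[("barbotL",(212,273),.0303),("barbotR",(332,273),.0303),("bartopL",(207,303),.0503),("bartopR",(336,303),.0503),("bartopL2",(210,470),.0503),("bartopR2",(334,470),.0503),
 ("line208 z12",(207,200),.012),("z17.5",(207,200),.0175),("line173 z22",(173,200),.022),("line148",(148,200),.022),("plateL",(54,200),.012),("plateR",(483,200),.012),("rightrail in",(357,330),.022),("out",(387,330),.022),("pin",(359,131),.021),("R388z12",(388,250),.012)]:print(nm,g(p,z))
t=monitor.read_state()["tool_pos"][:2]-O;print("tcp",t@u*1e3,t@n*1e3)
E
```

```text
barbotL (np.float64(-32.6), np.float64(9.7))
barbotR (np.float64(-32.6), np.float64(-10.1))
bartopL (np.float64(-32.2), np.float64(9.5))
bartopR (np.float64(-32.2), np.float64(-9.6))
bartopL2 (np.float64(-59.2), np.float64(9.5))
bartopR2 (np.float64(-59.2), np.float64(-9.8))
line208 z12 (np.float64(-23.6), np.float64(11.4))
z17.5 (np.float64(-22.6), np.float64(11.1))
line173 z22 (np.float64(-21.8), np.float64(16.7))
line148 (np.float64(-21.8), np.float64(21.0))
plateL (np.float64(-23.4), np.float64(39.4))
plateR (np.float64(-23.3), np.float64(-38.5))
rightrail in (np.float64(-45.0), np.float64(-15.2))
out (np.float64(-45.0), np.float64(-20.5))
pin (np.float64(-10.0), np.float64(-14.9))
R388z12 (np.float64(-32.8), np.float64(-21.3))
tcp -72.1089070549337 0.7396752917109446
```

The bar is centred between the rails to within 0.5 mm and aligned. I lower it gently to the floor.

arm_command(
  deltas=[
    [[-0.1, 0.02, -0.4, 0, 0, 0], [0, 0, -0.4, 0, 0, 0], [0, 0, -0.3, 0, 0, 0], [0, 0, -0.2, 0, 0, 0], [0, 0, -0.2, 0, 0, 0], [0, 0, -0.1, 0, 0, 0], [0, 0, 0, 0, 0, 0], [0, 0, 0, 0, 0, 0], [0, 0, 0, 0, 0, 0]],
  ],
)

```text
t: 9.48
tool_pos: [0.4208, -0.0843, 0.0261]
orientation: [3.135, 0.197, 0.0]
force: [-0.1, 0.9, -1.7]
opening: 0.0193
gripper_force: 35.0
```

arm_command(
  deltas=[
    [[0, 0, -0.1, 0, 0, 0], [0, 0, 0, 0, 0, 0], [0, 0, 0, 0, 0, 0], [0, 0, 0, 0, 0, 0]],
  ],
)

```text
t: 9.82
tool_pos: [0.4207, -0.0843, 0.025]
orientation: [-3.135, -0.197, 0.0]
force: [-0.2, -0.6, -0.1]
opening: 0.0195
gripper_force: 35.0
```

arm_command(
  deltas=[
    [[0, 0, -0.04, 0, 0, 0], [0, 0, 0, 0, 0, 0], [0, 0, 0, 0, 0, 0], [0, 0, 0, 0, 0, 0]],
  ],
)

```text
t: 10.15
tool_pos: [0.4208, -0.0843, 0.0248]
orientation: [3.135, 0.197, 0.0]
force: [-3.2, 0.1, 5.0]
opening: 0.0197
gripper_force: 35.0
```

On the floor, with 5 N upward. I ease off slightly and slide.

arm_command(
  deltas=[
    [[0, 0, 0.03, 0, 0, 0], [0.1, 0.013, 0, 0, 0, 0], [0.2, 0.025, 0, 0, 0, 0], [0.2, 0.025, 0, 0, 0, 0], [0.25, 0.031, 0, 0, 0, 0], [0.25, 0.031, 0, 0, 0, 0], [0.25, 0.031, 0, 0, 0, 0], [0.25, 0.031, 0, 0, 0, 0], [0.25, 0.031, 0, 0, 0, 0], [0.25, 0.031, 0, 0, 0, 0], [0.2, 0.025, 0, 0, 0, 0], [0, 0, 0, 0, 0, 0]],
  ],
)

```text
t: 11.15
tool_pos: [0.4434, -0.0815, 0.0248]
orientation: [-3.135, -0.197, -0.002]
force: [0.1, 0.1, 1.2]
opening: 0.0193
gripper_force: 35.0
```

arm_command(
  deltas=[
    [[0.15, 0.019, 0, 0, 0, 0], [0.15, 0.019, 0, 0, 0, 0], [0.15, 0.019, 0, 0, 0, 0], [0.15, 0.019, 0, 0, 0, 0], [0.15, 0.019, 0, 0, 0, 0], [0.15, 0.019, 0, 0, 0, 0], [0.1, 0.012, 0, 0, 0, 0], [0.1, 0.012, 0, 0, 0, 0], [0, 0, 0, 0, 0, 0]],
  ],
)

```text
t: 11.9
tool_pos: [0.4538, -0.0801, 0.0249]
orientation: [-3.135, -0.197, -0.0]
force: [-2.1, -0.7, 4.6]
opening: 0.0195
gripper_force: 35.0
```

arm_command(
  deltas=[
    [[0.1, 0.012, 0, 0, 0, 0], [0.1, 0.012, 0, 0, 0, 0], [0.1, 0.012, 0, 0, 0, 0], [0.1, 0.012, 0, 0, 0, 0], [0.1, 0.012, 0, 0, 0, 0], [0, 0, 0, 0, 0, 0]],
  ],
)

```text
t: 12.4
tool_pos: [0.4577, -0.0794, 0.0248]
orientation: [-3.135, -0.197, 0.004]
force: [-7.6, 0.4, 9.9]
opening: 0.0194
gripper_force: 35.0
```

arm_command(
  deltas=[
    [[0.1, 0.012, 0, 0, 0, 0], [0.1, 0.012, 0, 0, 0, 0], [0.1, 0.012, 0, 0, 0, 0], [0.1, 0.012, 0, 0, 0, 0], [0.1, 0.012, 0, 0, 0, 0], [0, 0, 0, 0, 0, 0]],
  ],
)

```text
t: 12.9
tool_pos: [0.4624, -0.0787, 0.0248]
orientation: [-3.135, -0.197, 0.005]
force: [-10.6, 0.4, 12.6]
opening: 0.0195
gripper_force: 35.0
```

The ramp is met at about -28, as predicted, and the downward pressure has grown. I'll raise slightly to shed floor friction.

arm_command(
  deltas=[
    [[0, 0, 0.03, 0, 0, 0], [0, 0, 0, 0, 0, 0], [0, 0, 0, 0, 0, 0]],
  ],
)

```text
t: 13.15
tool_pos: [0.4626, -0.0786, 0.0248]
orientation: [-3.135, -0.197, 0.003]
force: [-6.3, 1.5, 7.0]
opening: 0.0194
gripper_force: 35.0
```

arm_command(
  deltas=[
    [[0.1, 0.012, 0, 0, 0, 0], [0.1, 0.012, 0, 0, 0, 0], [0.1, 0.012, 0, 0, 0, 0], [0.1, 0.012, 0, 0, 0, 0], [0.1, 0.012, 0, 0, 0, 0], [0, 0, 0, 0, 0, 0]],
  ],
)

```text
t: 13.65
tool_pos: [0.4674, -0.078, 0.0249]
orientation: [-3.134, -0.197, 0.004]
force: [-8.1, 1.4, 9.0]
opening: 0.0194
gripper_force: 35.0
```

arm_command(
  deltas=[
    [[0.1, 0.012, 0.02, 0, 0, 0], [0.12, 0.015, 0, 0, 0, 0], [0.12, 0.015, 0, 0, 0, 0], [0.12, 0.015, 0, 0, 0, 0], [0.12, 0.015, 0, 0, 0, 0], [0.12, 0.015, 0, 0, 0, 0], [0.12, 0.015, 0, 0, 0, 0], [0.12, 0.015, 0, 0, 0, 0], [0, 0, 0, 0, 0, 0]],
  ],
)

```text
t: 14.4
tool_pos: [0.4771, -0.0767, 0.0248]
orientation: [-3.134, -0.197, 0.003]
force: [-5.7, 1.2, 5.0]
opening: 0.0192
gripper_force: 35.0
```

arm_command(
  deltas=[
    [[0.12, 0.015, 0, 0, 0, 0], [0.12, 0.015, 0, 0, 0, 0], [0.12, 0.015, 0, 0, 0, 0], [0.12, 0.015, 0, 0, 0, 0], [0.12, 0.015, 0, 0, 0, 0], [0.12, 0.015, 0, 0, 0, 0], [0.12, 0.015, 0, 0, 0, 0], [0.12, 0.015, 0, 0, 0, 0], [0, 0, 0, 0, 0, 0]],
  ],
)

```text
t: 15.15
tool_pos: [0.4869, -0.0755, 0.0248]
orientation: [-3.134, -0.197, 0.003]
force: [-5.2, 1.1, 4.1]
opening: 0.0192
gripper_force: 35.0
```

arm_command(
  deltas=[
    [[0.15, 0.019, 0, 0, 0, 0], [0.2, 0.025, 0, 0, 0, 0], [0.2, 0.025, 0, 0, 0, 0], [0.2, 0.025, 0, 0, 0, 0], [0.2, 0.025, 0, 0, 0, 0], [0.2, 0.025, 0, 0, 0, 0], [0.2, 0.025, 0, 0, 0, 0], [0.2, 0.025, 0, 0, 0, 0], [0.2, 0.025, 0, 0, 0, 0], [0.1, 0.012, 0, 0, 0, 0], [0, 0, 0, 0, 0, 0]],
  ],
)

```text
t: 16.07
tool_pos: [0.5054, -0.0731, 0.0249]
orientation: [-3.134, -0.197, 0.003]
force: [-4.8, 0.6, 4.0]
opening: 0.0192
gripper_force: 35.0
```

arm_command(
  deltas=[
    [[0.15, 0.019, 0, 0, 0, 0], [0.2, 0.025, 0, 0, 0, 0], [0.2, 0.025, 0, 0, 0, 0], [0.2, 0.025, 0, 0, 0, 0], [0.2, 0.025, 0, 0, 0, 0], [0.2, 0.025, 0, 0, 0, 0], [0.2, 0.025, 0, 0, 0, 0], [0.1, 0.012, 0, 0, 0, 0], [0, 0, 0, 0, 0, 0]],
  ],
)

```text
t: 16.82
tool_pos: [0.5199, -0.0714, 0.0248]
orientation: [-3.134, -0.197, 0.003]
force: [-4.2, 0.0, 3.7]
opening: 0.0199
gripper_force: 35.0
```

arm_command(
  deltas=[
    [[0.15, 0.019, 0, 0, 0, 0], [0.15, 0.019, 0, 0, 0, 0], [0.15, 0.019, 0, 0, 0, 0], [0.15, 0.019, 0, 0, 0, 0], [0.15, 0.019, 0, 0, 0, 0], [0.15, 0.019, 0, 0, 0, 0], [0.15, 0.019, 0, 0, 0, 0], [0, 0, 0, 0, 0, 0]],
  ],
)

```text
t: 17.48
tool_pos: [0.5304, -0.0701, 0.0249]
orientation: [-3.135, -0.197, 0.003]
force: [-5.3, 0.9, 4.6]
opening: 0.0195
gripper_force: 35.0
```

arm_command(
  deltas=[
    [[0.1, 0.012, 0, 0, 0, 0], [0.1, 0.012, 0, 0, 0, 0], [0.1, 0.012, 0, 0, 0, 0], [0.1, 0.012, 0, 0, 0, 0], [0, 0, 0, 0, 0, 0]],
  ],
)

```text
t: 17.9
tool_pos: [0.5343, -0.0696, 0.0249]
orientation: [-3.135, -0.197, 0.003]
force: [-5.9, 1.0, 5.7]
opening: 0.0195
gripper_force: 35.0
```

arm_command(
  deltas=[
    [[0.1, 0.012, 0, 0, 0, 0], [0.1, 0.012, 0, 0, 0, 0], [0.1, 0.012, 0, 0, 0, 0], [0, 0, 0, 0, 0, 0]],
  ],
)

```text
t: 18.23
tool_pos: [0.5365, -0.0693, 0.0248]
orientation: [-3.134, -0.197, 0.006]
force: [-10.4, 1.3, 8.4]
opening: 0.0193
gripper_force: 35.0
```

The plunger is met at TCP x≈0.535, so the click should come near x≈0.5445. I continue in small steps.

arm_command(
  deltas=[
    [[0.1, 0.012, 0.02, 0, 0, 0], [0.1, 0.012, 0, 0, 0, 0], [0.1, 0.012, 0, 0, 0, 0], [0, 0, 0, 0, 0, 0], [0, 0, 0, 0, 0, 0]],
  ],
)

```text
t: 18.65
tool_pos: [0.539, -0.069, 0.0249]
orientation: [-3.134, -0.197, 0.007]
force: [-12.0, 1.0, 9.5]
opening: 0.0193
gripper_force: 35.0
```

arm_command(
  deltas=[
    [[0.1, 0.012, 0, 0, 0, 0], [0.1, 0.012, 0, 0, 0, 0], [0, 0, 0, 0, 0, 0], [0, 0, 0, 0, 0, 0]],
  ],
)

```text
t: 18.98
tool_pos: [0.5409, -0.0688, 0.0249]
orientation: [-3.134, -0.197, 0.008]
force: [-12.3, 0.1, 9.3]
opening: 0.0195
gripper_force: 35.0
```

arm_command(
  deltas=[
    [[0.1, 0.012, 0, 0, 0, 0], [0, 0, 0, 0, 0, 0], [0, 0, 0, 0, 0, 0]],
  ],
)

```text
t: 19.23
tool_pos: [0.5421, -0.0687, 0.0248]
orientation: [-3.134, -0.197, 0.007]
force: [-10.7, 0.1, 8.6]
opening: 0.0193
gripper_force: 35.0
```

arm_command(
  deltas=[
    [[0.05, 0.006, 0.01, 0, 0, 0], [0.05, 0.006, 0, 0, 0, 0], [0, 0, 0, 0, 0, 0], [0, 0, 0, 0, 0, 0]],
  ],
)

```text
t: 19.57
tool_pos: [0.5429, -0.0685, 0.0248]
orientation: [-3.134, -0.197, 0.007]
force: [-11.4, -0.5, 8.2]
opening: 0.0191
gripper_force: 35.0
```

arm_command(
  deltas=[
    [[0.05, 0.006, 0, 0, 0, 0], [0, 0, 0, 0, 0, 0], [0, 0, 0, 0, 0, 0]],
  ],
)

```text
t: 19.82
tool_pos: [0.5434, -0.0685, 0.0249]
orientation: [-3.134, -0.197, 0.007]
force: [-11.7, 0.2, 8.5]
opening: 0.0195
gripper_force: 35.0
```

arm_command(
  deltas=[
    [[0.05, 0.006, 0, 0, 0, 0], [0, 0, 0, 0, 0, 0], [0, 0, 0, 0, 0, 0]],
  ],
)

```text
t: 20.07
tool_pos: [0.5439, -0.0684, 0.0249]
orientation: [-3.134, -0.197, 0.008]
force: [-12.1, -0.7, 9.0]
opening: 0.0193
gripper_force: 35.0
```

arm_command(
  deltas=[
    [[0.05, 0.006, 0, 0, 0, 0], [0, 0, 0, 0, 0, 0], [0, 0, 0, 0, 0, 0]],
  ],
)

```text
t: 20.32
tool_pos: [0.5443, -0.0684, 0.0248]
orientation: [-3.134, -0.197, 0.008]
force: [-10.6, -0.4, 9.3]
opening: 0.0193
gripper_force: 35.0
```

arm_command(
  deltas=[
    [[0.05, 0.006, 0, 0, 0, 0], [0, 0, 0, 0, 0, 0], [0, 0, 0, 0, 0, 0]],
  ],
)

```text
t: 20.57
tool_pos: [0.5452, -0.0684, 0.0248]
orientation: [-3.135, -0.197, 0.006]
force: [-10.4, -0.6, 7.1]
opening: 0.0195
gripper_force: 35.0
```

```bash
python3 snap.py w6; python3 - <<'E'
import cv2,numpy as np
i=cv2.imread("pics/w6.png");a=cv2.resize(i[130:330,230:420],None,fx=3,fy=3,interpolation=2);cv2.imwrite("pics/c6.png",a)
E
```

```text
20.5667 [ 0.54520676 -0.06842746  0.02484795] [-3.1346753  -0.19682279  0.00633122] [-10.43318405  -0.56829931   7.09950831] 0.01954291907946216
```

View pics/c6.png

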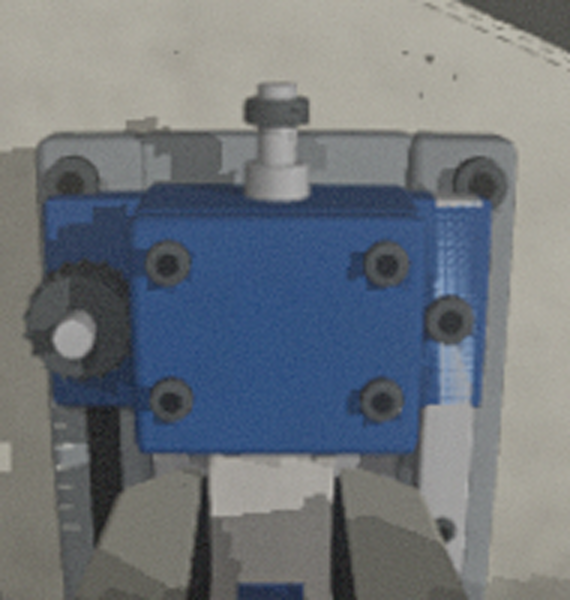

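The picture shows the bar's front under the hood (edge at y≈455 in the crop) with the fingers clear of it. The last step jumped and the force fell, so it has probably clicked. I'll go 0.5 mm further, then test with a gentle pull back.

arm_command(
  deltas=[
    [[0.05, 0.006, 0, 0, 0, 0], [0, 0, 0, 0, 0, 0], [0, 0, 0, 0, 0, 0]],
  ],
)

```text
t: 20.87
tool_pos: [0.5457, -0.0684, 0.0249]
orientation: [-3.135, -0.197, 0.006]
force: [-8.8, 0.1, 6.8]
opening: 0.0192
gripper_force: 35.0
```

arm_command(
  deltas=[
    [[-0.1, -0.012, 0, 0, 0, 0], [-0.05, -0.006, 0, 0, 0, 0], [0, 0, 0, 0, 0, 0], [0, 0, 0, 0, 0, 0]],
  ],
)

```text
t: 21.2
tool_pos: [0.5454, -0.0685, 0.025]
orientation: [-3.135, -0.197, 0.002]
force: [-4.1, -0.1, -0.3]
opening: 0.0196
gripper_force: 35.0
```

arm_command(
  deltas=[
    [[-0.05, -0.006, 0, 0, 0, 0], [-0.05, -0.006, 0, 0, 0, 0], [0, 0, 0, 0, 0, 0], [0, 0, 0, 0, 0, 0]],
  ],
)

```text
t: 21.53
tool_pos: [0.5448, -0.0687, 0.0253]
orientation: [-3.135, -0.197, 0.001]
force: [-5.0, 0.6, -2.3]
opening: 0.0197
gripper_force: 35.0
```

arm_command(
  deltas=[
    [[-0.05, -0.006, 0, 0, 0, 0], [-0.05, -0.006, 0, 0, 0, 0], [0, 0, 0, 0, 0, 0], [0, 0, 0, 0, 0, 0]],
  ],
)

```text
t: 21.87
tool_pos: [0.5442, -0.0688, 0.0255]
orientation: [-3.135, -0.197, -0.0]
force: [-1.7, 0.9, -4.5]
opening: 0.0195
gripper_force: 35.0
```

arm_command(
  deltas=[
    [[-0.05, -0.006, 0, 0, 0, 0], [0, 0, 0, 0, 0, 0], [0, 0, 0, 0, 0, 0]],
  ],
)

```text
t: 22.12
tool_pos: [0.5441, -0.0689, 0.0257]
orientation: [-3.135, -0.197, -0.001]
force: [0.2, 2.4, -6.4]
opening: 0.0193
gripper_force: 35.0
```

arm_command(
  deltas=[
    [[-0.05, -0.006, 0, 0, 0, 0], [0, 0, 0, 0, 0, 0], [0, 0, 0, 0, 0, 0]],
  ],
)

```text
t: 22.37
tool_pos: [0.5439, -0.069, 0.0259]
orientation: [3.135, 0.197, 0.002]
force: [3.5, 2.6, -6.1]
opening: 0.0197
gripper_force: 35.0
```

The pull-back is blocked and the force has reversed, so the bar is caught. I relax the residual loads, then let go.

arm_command(
  deltas=[
    [[0.05, 0.006, -0.08, 0, 0, 0], [0, 0, 0, 0, 0, 0], [0, 0, 0, 0, 0, 0]],
  ],
)

```text
t: 22.62
tool_pos: [0.544, -0.0693, 0.0254]
orientation: [3.135, 0.197, 0.001]
force: [-0.8, 1.5, 0.2]
opening: 0.0192
gripper_force: 35.0
```

arm_command(
  deltas=[
    [[0, 0, 0, 0, 0, 0], [0, 0, 0, 0, 0, 0], [0, 0, 0, 0, 0, 0], [0, 0, 0, 0, 0, 0], [0, 0, 0, 0, 0, 0]],
  ],
  gripper=-0.3,
)

```text
t: 23.03
tool_pos: [0.5437, -0.0692, 0.0249]
orientation: [3.135, 0.197, 0.0]
force: [-0.7, -0.1, -0.9]
opening: 0.0325
gripper_force: 0.0
```

arm_command(
  deltas=[
    [[0, 0, 0.5, 0, 0, 0], [0, 0, 1, 0, 0, 0], [0, 0, 1.5, 0, 0, 0], [-1, 0, 2, 0, 0, 0], [-2, -0.2, 2, 0, 0, 0], [-2, -0.2, 2, 0, 0, 0], [-2, -0.2, 2, 0, 0, 0], [-1, 0, 2, 0, 0, 0], [0, 0, 0, 0, 0, 0], [0, 0, 0, 0, 0, 0]],
  ],
)

```text
t: 23.87
tool_pos: [0.4649, -0.0755, 0.1572]
orientation: [3.134, 0.196, 0.007]
force: [0.3, 0.9, -0.5]
opening: 0.0325
gripper_force: 0.0
```

```bash
python3 snap.py w7; python3 - <<'E'
import cv2
i=cv2.imread("pics/w7.png");cv2.imwrite("pics/c7.png",cv2.resize(i[20:220,230:430],None,fx=3,fy=3,interpolation=2))
E
```

```text
23.8667 [ 0.46487467 -0.07547573  0.15721837] [3.13389447 0.19615265 0.00717907] [ 0.3252254   0.88760658 -0.5232583 ] 0.032538816406096405
```

View pics/c7.png

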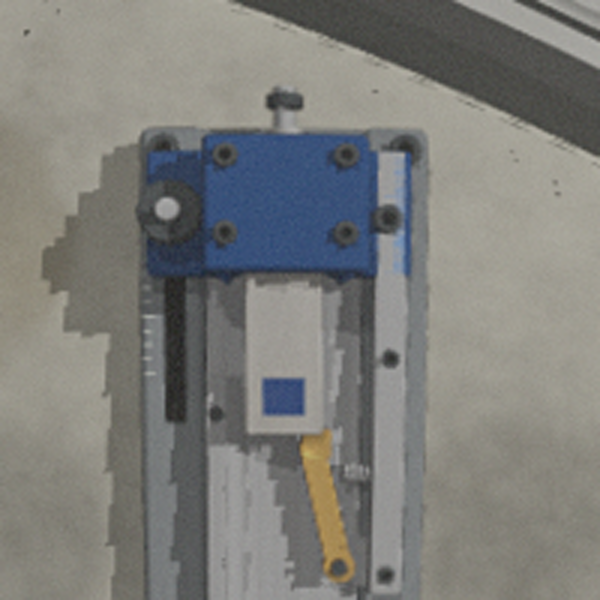

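The pawl is shut behind the bar, its nose at (315,440) just behind the bar's rear edge. The front of the bar sits under the hood and the gripper is clear, so I'm handing in.

```bash
python3 -c "
from plant import ticket
print(ticket.close_job())"
```

```text
the job is handed in; nothing more can be done
None
```

The blue-marked bar is in the nest, caught between the shut pawl and the ejector; the gripper is clear and the job was handed in at about 24 s, with at most about 12 N read at the tool along the slide.

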